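# Hold the spice caddy level by its balance point

## Robot

A 6-joint arm with a two-finger parallel gripper is mounted at the origin on the work surface. World frame = base frame: x ahead of the robot, y to its left, z up, the work surface at z = 0. Lengths are in m, angles in rad, forces in N, time in s.
With the tool pointing down it reaches from about 0.25 to 0.725 m from the base axis. Payload 4 kg.
Tool frame: the origin (TCP) lies between the finger pads; the fingertips stand 11 mm ahead of it and the grasp point (between the pads) lies 8 mm behind it; z points along the fingers, y is the direction in which the jaws open and shut (so a half turn about z gives the same grasp; the last joint's range is limited). The gripper opens to 85 mm and grips with 20 to 120 N. Pads are 22 mm wide; open, the fingers measure 114 mm over their backs; the gripper's body (76 mm by 85 mm) begins 54 mm behind the grasp point. The pads swing forward as they close: fully open they stand 13 mm farther back than shut.
Start: joints at [-1.155, 0.241, 0.005, 1.335, 0, 1.571], TCP at [0.202, -0.457, 0.242] pointing down, gripper open.
Joint ranges: [-2.72, 2.72], [-1.05, 1.87], [-1.09, 1.28], [-1.99, 2.15], [-1.42, 1.44], [-3.14, 3.14]. Speed limits (rad/s): [2.79, 2.79, 3.14, 3.14, 3.14, 3.14].

## Interface

Orientations are given as a unit quaternion [w, x, y, z].
In Python, from bench import ctrl gives the robot as it stands. The module is installed in compiled form; this text tells all that it offers.
- The arm moves only by the tool send_rows, never from a script. Its argument "motion" is a list of rows, each an object of numbers: "dx", "dy", "dz": the shift along the world's x, y, z in mm; "ax", "ay", "az": the turn, a rotation vector about the world's x, y, z in degrees. A call has 1 to 8 rows; each row is the pose to reach, as a shift and turn from the pose commanded when the call began; what a row does not reach only later rows make up. A row lasts 1/10 s, in which the tool goes at most 50 mm and 8.59 degrees, less where a joint would pass 70% of its speed; a pose out of reach is approached as far as the arm can. A call with a gripper value outside its range is refused whole. "jaw" is the finger opening in mm, from 0 to 85.4, set as the call begins (left out, the last holds). The fingers move at their own pace and stop on an object; "grip_force" is the grip in N (left out, the last holds). Time passes only in rows, so rows that repeat a pose let the fingers close. It gives the time, the measured TCP pose, the force and the opening at its end, in the units of the state.
- ctrl.observe(): the state, without advancing time (a new reading comes with each control period).
- ctrl.get_image(name): name is "side" or "top" or "wrist"; returns a dict with "frame" (384x512x3 uint8, red, green, blue), "camera_matrix" (3x3 intrinsics, pixels), "rvec" (rotation vector, rad) and "tvec" (3), from world to camera coordinates, as OpenCV has them; the wrist camera has in their place "mount" (4x4, takes a point from camera to tool coordinates, whose origin is the TCP and whose axes are the flange's). Camera axes: x right, y down, z forward; pixel columns grow to the right and rows downward; lengths in m; the calibration is good to about 2 mm. The wrist camera is an equidistant fisheye: a pixel r from the principal point sees the ray r / f radians off the axis. A picture is of the moment at which its call begins: read the wrist's pose just before it. There is no depth.
- ctrl.job_done(): hands the job in, once; it reports no verdict.
The state is a dict: "time_s": time; "joint_positions": joint angles; "joint_velocities": joint speeds; "joint_torque": joint torques, N m; "tcp_pos": TCP position; "orientation": TCP orientation; "ft_force": force on the tool from outside, world axes, zero at the start; "moment": the same for the moment, N m; "gripper_width": finger opening in m.
Only numpy, scipy, OpenCV 4.12 (cv2) and the standard library are available. Lean on these libraries where they do the work, as an engineer would, in place of code of your own. Each camera call takes 0.05 s, during which the arm holds its last target.

## Task

One of the four identical tins in the wooden caddy holds the brass scale weights and the others are empty, so the caddy does not balance at its middle. Leaving the tins in their compartments and never letting the caddy tip steeply, feel which tin is the heavy one, then lift the caddy with the gripper on its top rail at the balance point and hold it still and level about 6 cm above the marble stand, centred over it and lined up lengthwise with it. Finish while still holding it there, and leave the mug, jars, rolling pin and steamer lid where they are.

Things in the scene. Friction and masses are not known exactly. Their poses are not given: they have to be found in the camera images.
- caddy: Loose wooden caddy, 0.24 kg empty, symmetric, 280 mm long. Tray 68 (x) by 260 mm (y), walls 25 mm high, floor 4 mm, four 60 mm compartments centred at y = -96, -32, 32, 96 mm; end boards 50 mm wide, 136 mm high, 10 mm thick (y 130 to 140); between them a top rail along y, 16 mm wide (x), 18 mm tall, its centreline 127 mm above the underside. Origin: centre of the underside; z up.
- rail_middle (a point): Middle of the caddy rail, on its centreline; axes as the caddy's (y along the rail). The loaded caddy (0.88 kg) balances at a point of the rail towards the heavy tin: about 17 mm from this middle if that tin is in one of the two inner compartments, about 52 mm if in one of the two end ones. Grip within 1 cm of that point.
- tin_a: One of four identical closed steel tins, 56 mm diameter, 70 mm tall, upright, one in each compartment of the caddy (tops 74 mm above its underside). Origin: centre of its underside. Exactly one of the four weighs about 0.52 kg (0.48 to 0.56), the others 0.04 kg each; they look alike, and which compartment holds the heavy one changes every time.
- tin_b: One of four identical closed steel tins, 56 mm diameter, 70 mm tall, upright, one in each compartment of the caddy (tops 74 mm above its underside). Origin: centre of its underside. Exactly one of the four weighs about 0.52 kg (0.48 to 0.56), the others 0.04 kg each; they look alike, and which compartment holds the heavy one changes every time.
- tin_c: One of four identical closed steel tins, 56 mm diameter, 70 mm tall, upright, one in each compartment of the caddy (tops 74 mm above its underside). Origin: centre of its underside. Exactly one of the four weighs about 0.52 kg (0.48 to 0.56), the others 0.04 kg each; they look alike, and which compartment holds the heavy one changes every time.
- tin_d: One of four identical closed steel tins, 56 mm diameter, 70 mm tall, upright, one in each compartment of the caddy (tops 74 mm above its underside). Origin: centre of its underside. Exactly one of the four weighs about 0.52 kg (0.48 to 0.56), the others 0.04 kg each; they look alike, and which compartment holds the heavy one changes every time.
- stand: Fixed low slab of pale marble, 100 mm (x) by 310 mm (y) by 30 mm high, with a lip 12 mm thick and 15 mm higher (top 45 mm above the counter) across each end; 284 mm between the lips. Origin: centre of its underside; y along its length. The caddy may be held either way round over it.
- stand_top (a point): Centre of the stand's flat upper face, 30 mm above the counter; axes as the stand's.
- mug: Bystander: empty white enamel mug, 80 mm diameter, 85 mm tall. Origin: centre of its underside.
- rolling_pin: Bystander: wooden rolling pin lying along its y axis, 340 mm long, 44 mm thick. Origin: underside, mid length.
- jar1: Bystander: glass spice jar, 56 mm diameter, 85 mm tall, standing on the wooden turntable (230 mm diameter, 26 mm high) at the far side. Origin: centre of its underside.
- jar2: Bystander: glass spice jar, 56 mm diameter, 85 mm tall, standing on the wooden turntable (230 mm diameter, 26 mm high) at the far side. Origin: centre of its underside.
- jar3: Bystander: glass spice jar, 56 mm diameter, 85 mm tall, standing on the wooden turntable (230 mm diameter, 26 mm high) at the far side. Origin: centre of its underside.
- steamer_lid: Bystander: round aluminium steamer lid lying knob up, 240 mm diameter, 66 mm high. Origin: centre of its underside.
Things that resemble listed ones, but are neither listed nor needed, are in the scene too. Leave any purple or red look-alike of the tin_a alone.

How it is judged:
At the end, for the whole second after the job is handed in: Fingers hold the rail within 13 mm of the balance point; the caddy's underside is 30 to 100 mm above the marble, untouching, centred within 20 mm, lined up within 0.12 rad, tilted under 0.06 rad, slower than 20 mm/s, all four tins seated in it (z of caddy in the frame of stand_top between 0.03 and 0.1 m and horizontal distance between caddy and stand below 0.02 m and angle between the y axis of caddy and the y axis of stand, either way round below 0.12 rad and angle between caddy's own z axis and vertical below 0.06 rad and contact force between the fingers and caddy above 2 N and contact force between caddy and stand below 0.1 N and linear speed of caddy below 0.02 m/s and ((contact force between tin_a and caddy above 2 N and ((y of tin_a in the frame of caddy between 0.064 and 0.13 m and y of the grasp point in the frame of caddy between 0.039 and 0.066 m) or (y of tin_a in the frame of caddy between 0 and 0.064 m and y of the grasp point in the frame of caddy between 0.005 and 0.031 m) or (y of tin_a in the frame of caddy between -0.064 and 0 m and y of the grasp point in the frame of caddy between -0.031 and -0.005 m) or (y of tin_a in the frame of caddy between -0.13 and -0.064 m and y of the grasp point in the frame of caddy between -0.066 and -0.039 m))) or (contact force between tin_b and caddy above 2 N and ((y of tin_b in the frame of caddy between 0.064 and 0.13 m and y of the grasp point in the frame of caddy between 0.039 and 0.066 m) or (y of tin_b in the frame of caddy between 0 and 0.064 m and y of the grasp point in the frame of caddy between 0.005 and 0.031 m) or (y of tin_b in the frame of caddy between -0.064 and 0 m and y of the grasp point in the frame of caddy between -0.031 and -0.005 m) or (y of tin_b in the frame of caddy between -0.13 and -0.064 m and y of the grasp point in the frame of caddy between -0.066 and -0.039 m))) or (contact force between tin_c and caddy above 2 N and ((y of tin_c in the frame of caddy between 0.064 and 0.13 m and y of the grasp point in the frame of caddy between 0.039 and 0.066 m) or (y of tin_c in the frame of caddy between 0 and 0.064 m and y of the grasp point in the frame of caddy between 0.005 and 0.031 m) or (y of tin_c in the frame of caddy between -0.064 and 0 m and y of the grasp point in the frame of caddy between -0.031 and -0.005 m) or (y of tin_c in the frame of caddy between -0.13 and -0.064 m and y of the grasp point in the frame of caddy between -0.066 and -0.039 m))) or (contact force between tin_d and caddy above 2 N and ((y of tin_d in the frame of caddy between 0.064 and 0.13 m and y of the grasp point in the frame of caddy between 0.039 and 0.066 m) or (y of tin_d in the frame of caddy between 0 and 0.064 m and y of the grasp point in the frame of caddy between 0.005 and 0.031 m) or (y of tin_d in the frame of caddy between -0.064 and 0 m and y of the grasp point in the frame of caddy between -0.031 and -0.005 m) or (y of tin_d in the frame of caddy between -0.13 and -0.064 m and y of the grasp point in the frame of caddy between -0.066 and -0.039 m)))) and z of each of tin_a, tin_b, tin_c, tin_d in the frame of caddy below 0.012 m); the arm keeps its last pose, push and grip.
It fails at once if the caddy is tipped more than 0.3 rad (angle between caddy's own z axis and vertical above 0.3 rad).
It fails at once if a tin is lifted out of its compartment (z of any of tin_a, tin_b, tin_c, tin_d in the frame of caddy above 0.02 m).
It fails at once if a bystander is moved more than 20 mm (distance of any of mug, rolling_pin, jar1, jar2, jar3, steamer_lid from where it was at the start of the episode above 0.02 m).
It also fails if it takes over 51 s, if anything falls off the work surface, if the arm or the gripper's body presses on something with over 40 N, if the wrist force passes 120 N, or if a joint passes its speed limit or range.

## Working session

There is one attempt and no reset: what is moved stays moved. The work goes in short steps, Python scripts to look and compute and a tool call to move; the robot and the scene stay as the last step left them, time stands still between calls to the robot, and variables do not carry over. Pictures are saved under pics/ and viewed, and the job is handed in when it is done.

Besides the shell and the picture viewer there is one more tool, called by a JSON object that holds its "fn" and its "kwargs". send_rows: Moves the arm, as the interface text tells. Its arguments: {"type":"object","properties":{"motion":{"type":"array","items":{"type":"object","properties":{"dx":{"type":"number"},"dy":{"type":"number"},"dz":{"type":"number"},"ax":{"type":"number"},"ay":{"type":"number"},"az":{"type":"number"}}}},"jaw":{"type":"number"},"grip_force":{"type":"number"}},"required":["motion"]}

```bash
mkdir -p pics; cat > h.py <<'E'
import numpy as np, cv2
from bench import ctrl
from scipy.spatial.transform import Rotation as R
def snap(n,f):
    d=ctrl.get_image(n); cv2.imwrite('pics/'+f,cv2.cvtColor(d['frame'],cv2.COLOR_RGB2BGR)); 
    np.savez('pics/'+f+'.npz',**{k:np.array(v) for k,v in d.items()}); return d
def load(f): return dict(np.load('pics/'+f+'.npz'))
def ray(d,uv,z):
    K=np.array(d['camera_matrix']);Rm,_=cv2.Rodrigues(np.array(d['rvec'],float));t=np.array(d['tvec']).reshape(3)
    c=-Rm.T@t; v=Rm.T@np.linalg.solve(K,[uv[0],uv[1],1]); return c+v*(z-c[2])/v[2]
def proj(d,p):
    return cv2.projectPoints(np.array(p,float).reshape(-1,3),np.array(d['rvec'],float),np.array(d['tvec'],float),np.array(d['camera_matrix']),None)[0].reshape(-1,2)
E
python3 - <<'E'
from h import *
for n in('top','side'):
    d=snap(n,n+'0.png')
    cv2.imwrite(f'pics/{n}0b.png',cv2.resize(cv2.imread(f'pics/{n}0.png'),(800,600),interpolation=cv2.INTER_CUBIC))
    Rm,_=cv2.Rodrigues(np.array(d['rvec'],float));print(n,-Rm.T@np.array(d['tvec']).reshape(3))
s=ctrl.observe();print(s)
E
```

```text
top [0.34807217 0.10583777 1.2025575 ]
side [0.51580738 1.4363133  0.99934536]
{'time_s': 0.1, 'joint_positions': array([-1.15497569e+00,  2.41356281e-01,  3.83828113e-03,  1.33523264e+00,
        1.42657330e-06,  1.57078179e+00]), 'joint_velocities': array([ 0.00026351, -0.00209215,  0.00339223,  0.00102391,  0.00044545,
       -0.00116014]), 'joint_torque': array([ 4.08192818e-04, -3.73138368e+01,  2.53009540e+01,  1.08680935e-02,
       -3.46833005e-06,  3.25777464e-06]), 'tcp_pos': array([ 0.20174142, -0.45687302,  0.24148479]), 'orientation': array([-9.56261383e-04,  9.78462427e-01,  2.06422683e-01, -2.00995508e-04]), 'ft_force': array([-0.0710874 , -0.81291858, -0.05324653]), 'moment': array([ 0.03180515, -0.02050676,  0.02613577]), 'gripper_width': 0.08554407043935122}
```

View pics/top0b.png

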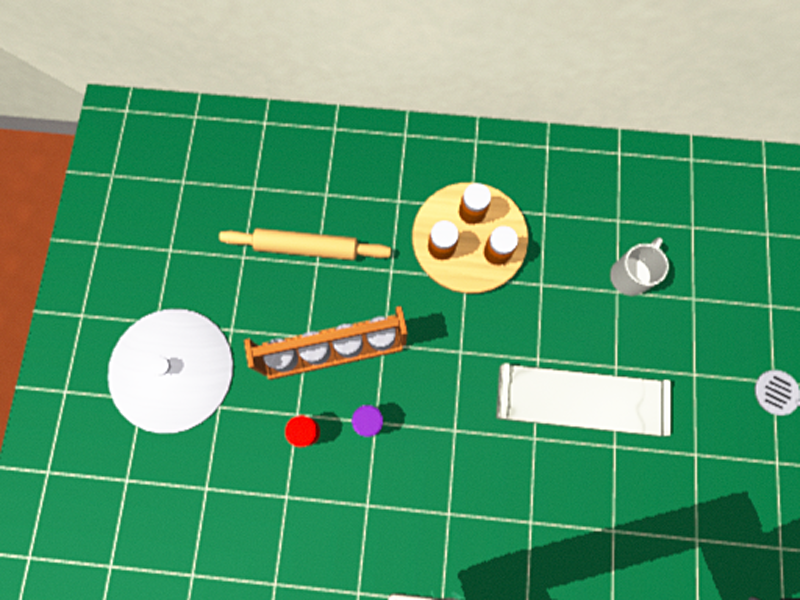

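View pics/side0b.png

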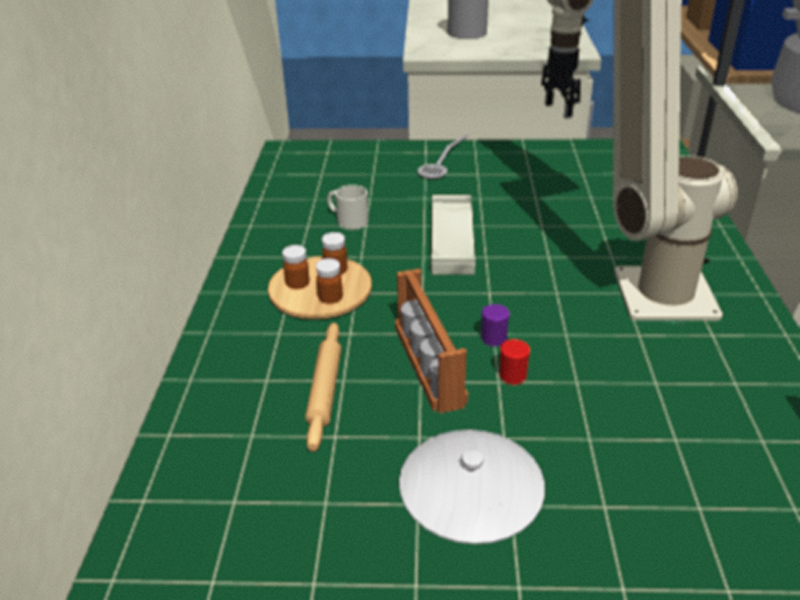

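The top view shows the caddy at (250–405, 310–375) and the stand at (500–670, 365–435) in the enlarged picture. The red and purple look-alikes are nearby. I'll enlarge both.

```bash
python3 - <<'E'
from h import *
im=cv2.imread('pics/top0.png')
a=im[190:250,150:270]; b=im[225:285,312:437]
cv2.imwrite('pics/c1.png',cv2.resize(a,None,fx=6.5,fy=6.5,interpolation=cv2.INTER_CUBIC))
cv2.imwrite('pics/c2.png',cv2.resize(b,None,fx=6.25,fy=6.25,interpolation=cv2.INTER_CUBIC))
E
```

```text
(no output)
```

View pics/c1.png

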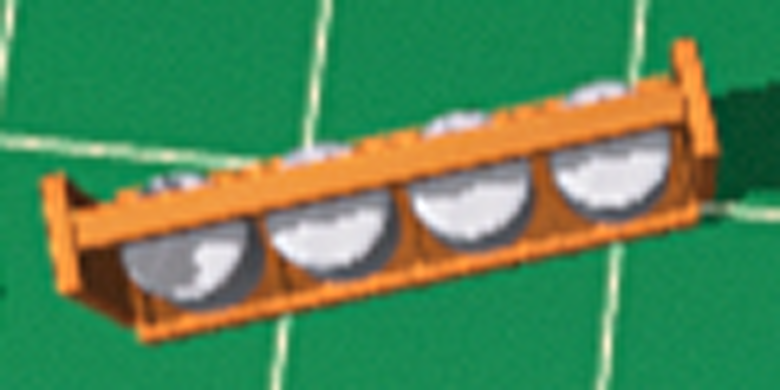

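View pics/c2.png

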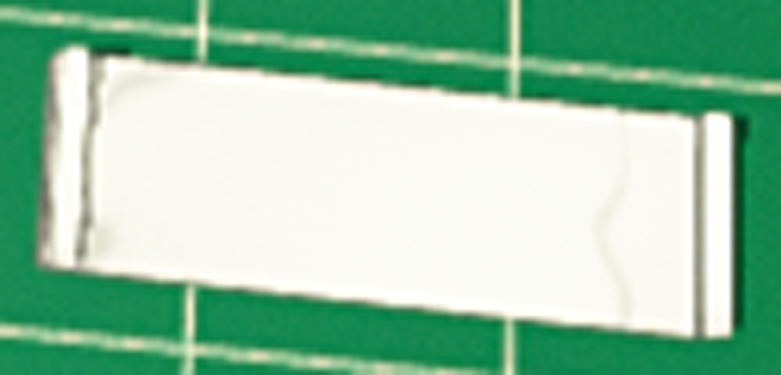

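```bash
python3 - <<'E'
from h import *
from scipy.optimize import least_squares
d=load('top0.png')
def px(c,o,f): c=np.array(c,float); return (c+.5)/f-.5+np.array(o)
cad=px([(42,182),(62,295),(694,40),(717,150),(62,175),(80,290),(675,43),(697,153)],(150,190),6.5)
for p in cad: print(ray(d,p,.136).round(4))
# model: left = +y_caddy, image top = +x world
m=np.array([(.025,.14),(-.025,.14),(.025,-.14),(-.025,-.14),(.025,.13),(-.025,.13),(.025,-.13),(-.025,-.13)])
def fit(m,z,pix,x0):
    def f(q):
        c,s=np.cos(q[2]),np.sin(q[2]); P=np.c_[m@np.array([[c,s],[-s,c]])+q[:2],np.full(len(m),z)]
        return (proj(d,P)-pix).ravel()
    r=least_squares(f,x0); print(r.x.round(4),np.degrees(r.x[2]),f(r.x).round(1)); return r.x
c=ray(d,cad.mean(0),.136)
fit(m,.136,cad,[c[0],c[1],0])
st=px([(57,48),(47,264),(735,115),(735,338)],(312,225),6.25)
c=ray(d,st.mean(0),.045)
fit(np.array([(.05,.155),(-.05,.155),(.05,-.155),(-.05,-.155)]),.045,st,[c[0],c[1],0])
E
```

```text
[0.5011 0.385  0.136 ]
[0.4552 0.3695 0.136 ]
[0.5878 0.1201 0.136 ]
[0.5419 0.1061 0.136 ]
[0.5049 0.3771 0.136 ]
[0.458  0.3624 0.136 ]
[0.5857 0.128  0.136 ]
[0.5398 0.1143 0.136 ]
[0.5218 0.2453 0.3162] 18.118599381490498 [-0.4 -0.4 -0.4  0.2  0.1 -0.5  0.6  0.2  0.2 -0.1  0.5  0.2 -0.6 -0.2
  0.1  0.5]
[ 0.4675 -0.2319 -0.0047] -0.26871898771663416 [ 0.7 -0.   0.1  0.2 -0.4  0.2 -0.4 -0.2]
```

{"fn": "send_rows", "kwargs": {"motion": [{"dx":15,"dy":33,"az":4,"dz":2},{"dx":33,"dy":72,"az":9,"dz":5},{"dx":52,"dy":115,"az":14,"dz":8},{"dx":71,"dy":158,"az":19,"dz":10},{"dx":90,"dy":200,"az":24,"dz":10},{"dx":109,"dy":242,"az":29,"dz":10},{"dx":128,"dy":284,"az":34,"dz":10},{"dx":147,"dy":326,"az":39,"dz":10}], "jaw": 85, "grip_force": 60}}

```text
validation failed for argument at $.mo...
```

{"fn": "send_rows", "kwargs": {"motion": [{"dx":19,"dy":42,"az":5},{"dx":38,"dy":84,"az":10},{"dx":57,"dy":126,"az":16},{"dx":76,"dy":168,"az":22},{"dx":95,"dy":210,"az":28},{"dx":114,"dy":252,"az":33},{"dx":133,"dy":294,"az":38},{"dx":150,"dy":330,"az":42}]}}

```text
validation failed for argument at $.mo...
```

{"fn": "send_rows", "kwargs": {"motion": [{"dx":12,"dy":25,"az":2},{"dx":20,"dy":40,"az":3},{"dx":22,"dy":45,"az":3},{"dx":22,"dy":45,"az":3}]}}

```text
validation failed for argument at $.mo...
```

```bash
python3 - <<'E'
from h import *
s=ctrl.observe();print(s['time_s'],s['tcp_pos'],R.from_quat(s['orientation'],scalar_first=True).as_matrix().round(4),s['joint_positions'].round(3),s['ft_force'],s['moment'])
d=snap('wrist','w1.png');print(d['mount'],d['camera_matrix'])
cv2.imwrite('pics/w1b.png',cv2.resize(cv2.imread('pics/w1.png'),(800,600),interpolation=cv2.INTER_CUBIC))
E
```

```text
0.1 [ 0.20174142 -0.45687302  0.24148479] [[ 9.148e-01  4.040e-01 -8.000e-04]
 [ 4.040e-01 -9.148e-01  1.800e-03]
 [ 0.000e+00 -2.000e-03 -1.000e+00]] [-1.155  0.241  0.004  1.335  0.     1.571] [-0.0710874  -0.81291858 -0.05324653] [ 0.03180515 -0.02050676  0.02613577]
[[-3.53708271e-04 -9.57737619e-01 -2.87643056e-01  7.40648059e-02]
 [ 9.99999820e-01 -1.99444914e-04 -5.65604861e-04  3.54403991e-04]
 [ 4.84332108e-04 -2.87643204e-01  9.57737518e-01 -1.30401285e-01]
 [ 0.00000000e+00  0.00000000e+00  0.00000000e+00  1.00000000e+00]] [[297.31863964   0.         254.74876305]
 [  0.         297.31863964 194.4040362 ]
 [  0.           0.           1.        ]]
```

View pics/w1b.png

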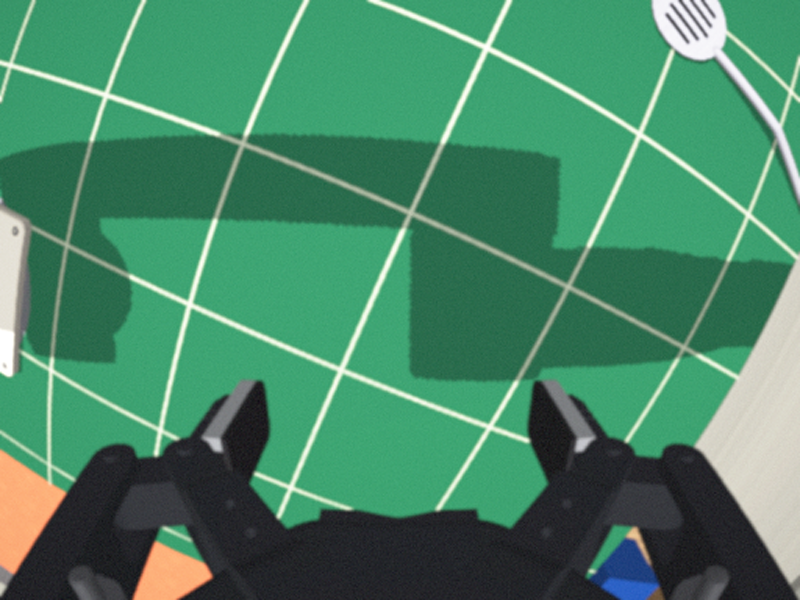

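The calls were refused and the arm hasn't moved. The wrist view is unchanged and shows bare counter. I'll resend with all six fields filled in.

{"fn": "send_rows", "kwargs": {"motion": [{"dx":15,"dy":33,"dz":2,"ax":0,"ay":0,"az":4},{"dx":33,"dy":72,"dz":5,"ax":0,"ay":0,"az":9},{"dx":52,"dy":115,"dz":8,"ax":0,"ay":0,"az":14},{"dx":71,"dy":158,"dz":10,"ax":0,"ay":0,"az":19},{"dx":90,"dy":200,"dz":10,"ax":0,"ay":0,"az":24},{"dx":109,"dy":242,"dz":10,"ax":0,"ay":0,"az":29},{"dx":128,"dy":284,"dz":10,"ax":0,"ay":0,"az":34},{"dx":147,"dy":326,"dz":10,"ax":0,"ay":0,"az":39}], "jaw": 85, "grip_force": 60}}

```text
time_s: 0.95
tcp_pos: [0.3492, -0.1296, 0.2523]
orientation: [0.0, 0.853, 0.523, 0.0]
ft_force: [1.7, -0.2, 0.6]
gripper_width: 0.0851
```

{"fn": "send_rows", "kwargs": {"motion": [{"dx":19,"dy":42,"dz":0,"ax":0,"ay":0,"az":5},{"dx":38,"dy":84,"dz":0,"ax":0,"ay":0,"az":10},{"dx":57,"dy":126,"dz":0,"ax":0,"ay":0,"az":16},{"dx":76,"dy":168,"dz":0,"ax":0,"ay":0,"az":22},{"dx":95,"dy":210,"dz":0,"ax":0,"ay":0,"az":28},{"dx":114,"dy":252,"dz":0,"ax":0,"ay":0,"az":33},{"dx":133,"dy":294,"dz":0,"ax":0,"ay":0,"az":38},{"dx":150,"dy":330,"dz":0,"ax":0,"ay":0,"az":42}]}}

```text
time_s: 1.75
tcp_pos: [0.4993, 0.2009, 0.2518]
orientation: [-0.0, 0.608, 0.794, -0.0]
ft_force: [0.7, -0.0, 0.4]
gripper_width: 0.0845
```

{"fn": "send_rows", "kwargs": {"motion": [{"dx":12,"dy":25,"dz":0,"ax":0,"ay":0,"az":2},{"dx":20,"dy":42,"dz":0,"ax":0,"ay":0,"az":3.3},{"dx":22.5,"dy":45,"dz":0,"ax":0,"ay":0,"az":3.3},{"dx":22.5,"dy":45,"dz":0,"ax":0,"ay":0,"az":3.3}]}}

```text
time_s: 2.15
tcp_pos: [0.5212, 0.2436, 0.2515]
orientation: [-0.0, 0.587, 0.81, -0.001]
ft_force: [-0.2, 0.8, 0.0]
gripper_width: 0.085
```

```bash
cat >> h.py <<'E'
def st():
    s=ctrl.observe();M=R.from_quat(s['orientation'],scalar_first=True).as_matrix()
    print(s['time_s'],'tcp',s['tcp_pos'].round(4),'yaxis deg',np.degrees(np.arctan2(M[1,1],M[0,1])).round(2),'z',M[:,2].round(4),'F',s['ft_force'].round(2),'M',s['moment'].round(3),'w',round(s['gripper_width'],4),'q',s['joint_positions'].round(2)); return s
def wproj(d,s,P):
    M=R.from_quat(s['orientation'],scalar_first=True).as_matrix(); m=np.array(d['mount']);K=np.array(d['camera_matrix'])
    p=(np.array(P)-s['tcp_pos'])@M; p=(p-m[:3,3])@m[:3,:3]
    r=np.linalg.norm(p[:,:2],axis=1);th=np.arctan2(r,p[:,2]);return np.c_[p[:,0]/r*th*K[0,0]+K[0,2],p[:,1]/r*th*K[1,1]+K[1,2]]
E
python3 - <<'E'
from h import *
s=st(); d=snap('wrist','w2.png')
x,y,a=.5218,.2453,.3162
f=lambda u,v,z:[x+u*np.cos(a)-v*np.sin(a),y+u*np.sin(a)+v*np.cos(a),z]
P=[f(0,v,.136) for v in(-.13,-.065,0,.065,.13)]+[f(u,v,.136) for u in(-.025,.025) for v in(-.14,.14)]+[f(u,v,.136) for u in(-.008,.008) for v in(-.1,0,.1)]
im=cv2.resize(cv2.imread('pics/w2.png'),(800,600),interpolation=cv2.INTER_CUBIC)
for p in wproj(d,s,P): cv2.drawMarker(im,tuple(int(v) for v in ((p+.5)*1.5625-.5).round()),(255,0,255),1,8)
cv2.imwrite('pics/w2b.png',im)
E
```

```text
2.15 tcp [0.5212 0.2436 0.2515] yaxis deg 18.13 z [-1.3e-03 -9.0e-04 -1.0e+00] F [-0.18  0.82  0.04] M [-0.044  0.012  0.022] w 0.085 q [ 0.44  0.39  0.24  1.42 -0.    1.69]
```

View pics/w2b.png

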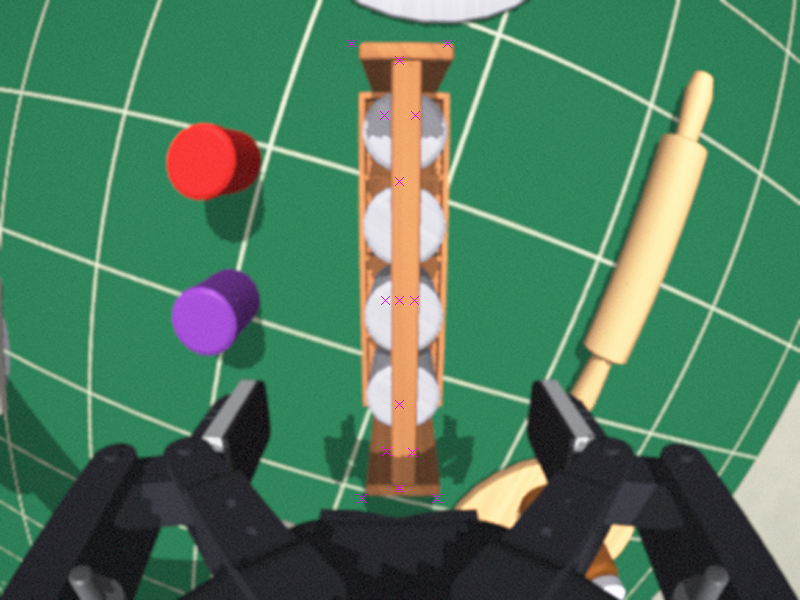

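{"fn": "send_rows", "kwargs": {"motion": [{"dx":3,"dy":2.5,"dz":-30,"ax":0,"ay":0,"az":0},{"dx":3,"dy":2.5,"dz":-70,"ax":0,"ay":0,"az":0},{"dx":3,"dy":2.5,"dz":-105,"ax":0,"ay":0,"az":0},{"dx":3,"dy":2.5,"dz":-125,"ax":0,"ay":0,"az":0},{"dx":3,"dy":2.5,"dz":-132,"ax":0,"ay":0,"az":0},{"dx":3,"dy":2.5,"dz":-132,"ax":0,"ay":0,"az":0}]}}

```text
time_s: 2.8
tcp_pos: [0.5238, 0.2448, 0.1199]
orientation: [-0.0, 0.587, 0.809, -0.001]
ft_force: [0.0, -0.2, 0.9]
gripper_width: 0.0851
```

```bash
python3 - <<'E'
from h import *
s=st(); d=snap('wrist','w3.png')
cv2.imwrite('pics/w3b.png',cv2.resize(cv2.imread('pics/w3.png'),(800,600),interpolation=cv2.INTER_CUBIC))
E
```

```text
2.8 tcp [0.5238 0.2448 0.1199] yaxis deg 18.04 z [-1.7e-03 -9.0e-04 -1.0e+00] F [ 0.05 -0.22  0.9 ] M [ 0.001 -0.013  0.027] w 0.0851 q [ 0.44  0.47  0.01  1.11 -0.    1.69]
```

View pics/w3b.png

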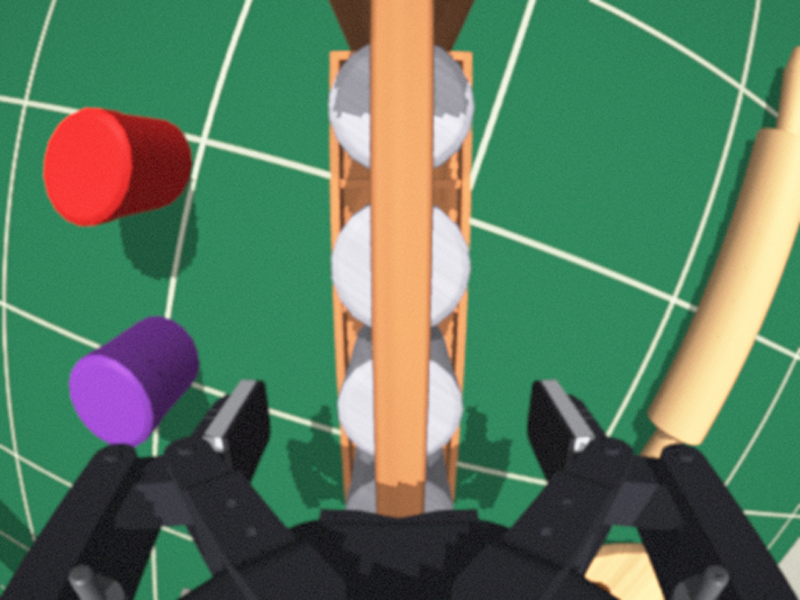

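The rail runs straight up the picture at column ~401, centred between the pads. Closing the jaws now.

{"fn": "send_rows", "kwargs": {"motion": [{"dx":0,"dy":0,"dz":0,"ax":0,"ay":0,"az":0},{"dx":0,"dy":0,"dz":0,"ax":0,"ay":0,"az":0},{"dx":0,"dy":0,"dz":0,"ax":0,"ay":0,"az":0},{"dx":0,"dy":0,"dz":0,"ax":0,"ay":0,"az":0},{"dx":0,"dy":0,"dz":0,"ax":0,"ay":0,"az":0},{"dx":0,"dy":0,"dz":0,"ax":0,"ay":0,"az":0},{"dx":0,"dy":0,"dz":0,"ax":0,"ay":0,"az":0},{"dx":0,"dy":0,"dz":0,"ax":0,"ay":0,"az":0}], "jaw": 0, "grip_force": 80}}

```text
time_s: 3.65
tcp_pos: [0.5242, 0.2461, 0.1208]
orientation: [-0.0, 0.587, 0.81, 0.0]
ft_force: [-2.7, -0.2, 5.6]
gripper_width: 0.0144
```

```bash
python3 - <<'E'
from h import *
for i in range(3):
    s=st(); d=snap('side',f's3.png')
snap('top','t3.png')
E
```

```text
3.65 tcp [0.5242 0.2461 0.1208] yaxis deg 18.12 z [-2.e-04  1.e-04 -1.e+00] F [-2.71 -0.23  5.62] M [-0.168  0.527 -0.095] w 0.0144 q [0.44 0.47 0.02 1.11 0.   1.69]
3.7 tcp [0.5242 0.2461 0.1208] yaxis deg 18.12 z [-2.e-04  1.e-04 -1.e+00] F [-3.07 -1.35  5.56] M [-0.131  0.594 -0.103] w 0.0147 q [0.44 0.47 0.02 1.11 0.   1.69]
3.75 tcp [0.5242 0.2461 0.1208] yaxis deg 18.12 z [-2.e-04  1.e-04 -1.e+00] F [-2.89 -0.16  4.62] M [-0.223  0.602 -0.098] w 0.0147 q [0.44 0.47 0.02 1.11 0.   1.69]
```

{"fn": "send_rows", "kwargs": {"motion": [{"dx":0,"dy":0,"dz":2,"ax":0,"ay":0,"az":0},{"dx":0,"dy":0,"dz":4,"ax":0,"ay":0,"az":0},{"dx":0,"dy":0,"dz":6,"ax":0,"ay":0,"az":0},{"dx":0,"dy":0,"dz":6,"ax":0,"ay":0,"az":0},{"dx":0,"dy":0,"dz":6,"ax":0,"ay":0,"az":0}]}}

```text
time_s: 4.35
tcp_pos: [0.524, 0.246, 0.1254]
orientation: [-0.001, 0.587, 0.81, -0.001]
ft_force: [1.0, -0.8, -8.9]
gripper_width: 0.0148
```

```bash
python3 - <<'E'
from h import *
Fs=[];Ms=[]
for i in range(4):
    s=st(); d=snap('side',f's4.png');Fs.append(s['ft_force']);Ms.append(s['moment'])
snap('top','t4.png')
F=np.mean(Fs,0);M=np.mean(Ms,0);a=.3162
print('F',F,'Mx_caddy',M[0]*np.cos(a)+M[1]*np.sin(a),'My_caddy',-M[0]*np.sin(a)+M[1]*np.cos(a))
A=cv2.imread('pics/s3.png');B=cv2.imread('pics/s4.png')
f=lambda I:cv2.resize(I[165:270,240:310],None,fx=5.6,fy=5.6,interpolation=cv2.INTER_CUBIC)
cv2.imwrite('pics/s34.png',np.hstack([f(A),f(B)]))
E
```

```text
4.35 tcp [0.524  0.246  0.1254] yaxis deg 18.12 z [-1.6e-03 -4.0e-04 -1.0e+00] F [ 1.   -0.84 -8.89] M [0.424 0.156 0.018] w 0.0148 q [0.44 0.47 0.02 1.13 0.   1.69]
4.4 tcp [0.5241 0.246  0.1256] yaxis deg 18.12 z [-1.3e-03 -3.0e-04 -1.0e+00] F [ 0.73  0.52 -9.78] M [ 0.424  0.151 -0.005] w 0.0148 q [0.44 0.47 0.02 1.13 0.   1.69]
4.45 tcp [0.5241 0.246  0.1257] yaxis deg 18.12 z [-1.1e-03 -3.0e-04 -1.0e+00] F [ 0.4   0.81 -8.64] M [0.435 0.102 0.064] w 0.0147 q [0.44 0.47 0.02 1.13 0.   1.69]
4.5 tcp [0.5242 0.2461 0.1259] yaxis deg 18.12 z [-8.e-04 -2.e-04 -1.e+00] F [-0.09  0.34 -9.06] M [ 0.43   0.12  -0.022] w 0.0146 q [0.44 0.47 0.02 1.13 0.   1.69]
F [ 0.51084531  0.20567199 -9.09060382] Mx_caddy 0.44815250164776543 My_caddy -0.007416000352647195
```

View pics/s34.png

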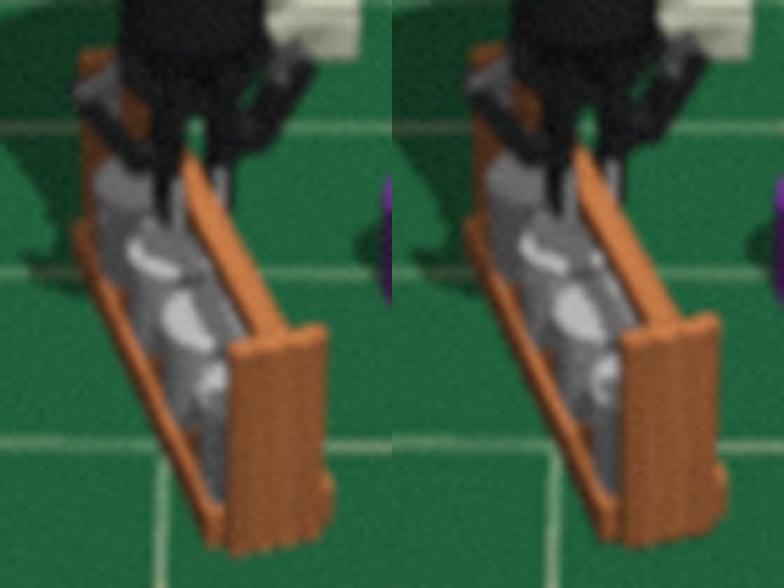

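The pads lifted the whole weight, about 9 N. The moment about the caddy's x is +0.45 N·m, which is 52 mm × 8.63 N, so the heavy tin is in the −y end compartment (caddy y ≈ −96). The picture agrees: the near end (+y) came up, with its top edge going from row 335 to 325. I'll set it down and regrip 52 mm towards −y.

{"fn": "send_rows", "kwargs": {"motion": [{"dx":0,"dy":0,"dz":-2,"ax":0,"ay":0,"az":0},{"dx":0,"dy":0,"dz":-4,"ax":0,"ay":0,"az":0},{"dx":0,"dy":0,"dz":-6,"ax":0,"ay":0,"az":0},{"dx":0,"dy":0,"dz":-6,"ax":0,"ay":0,"az":0},{"dx":0,"dy":0,"dz":-6,"ax":0,"ay":0,"az":0}]}}

```text
time_s: 5.1
tcp_pos: [0.5246, 0.2465, 0.121]
orientation: [0.0, 0.587, 0.81, 0.001]
ft_force: [-1.8, 1.6, -4.3]
gripper_width: 0.0144
```

{"fn": "send_rows", "kwargs": {"motion": [{"dx":0,"dy":0,"dz":0,"ax":0,"ay":0,"az":0},{"dx":0,"dy":0,"dz":0,"ax":0,"ay":0,"az":0},{"dx":0,"dy":0,"dz":0,"ax":0,"ay":0,"az":0},{"dx":0,"dy":0,"dz":0,"ax":0,"ay":0,"az":0},{"dx":0,"dy":0,"dz":0,"ax":0,"ay":0,"az":0},{"dx":0,"dy":0,"dz":0,"ax":0,"ay":0,"az":0}], "jaw": 50}}

```text
time_s: 5.7
tcp_pos: [0.5246, 0.2461, 0.1204]
orientation: [0.0, 0.587, 0.81, 0.0]
ft_force: [0.5, 1.3, 0.2]
gripper_width: 0.0501
```

{"fn": "send_rows", "kwargs": {"motion": [{"dx":4,"dy":-12,"dz":0,"ax":0,"ay":0,"az":0},{"dx":8,"dy":-25,"dz":0,"ax":0,"ay":0,"az":0},{"dx":12,"dy":-37,"dz":0,"ax":0,"ay":0,"az":0},{"dx":16,"dy":-49.5,"dz":0,"ax":0,"ay":0,"az":0},{"dx":16,"dy":-49.5,"dz":0,"ax":0,"ay":0,"az":0},{"dx":16,"dy":-49.5,"dz":0,"ax":0,"ay":0,"az":0}]}}

```text
time_s: 6.3
tcp_pos: [0.5407, 0.1959, 0.1203]
orientation: [-0.0, 0.587, 0.809, 0.0]
ft_force: [0.6, 0.9, 0.6]
gripper_width: 0.0498
```

```bash
python3 - <<'E'
from h import *
s=st(); d=snap('wrist','w5.png')
cv2.imwrite('pics/w5b.png',cv2.resize(cv2.imread('pics/w5.png'),(800,600),interpolation=cv2.INTER_CUBIC))
snap('top','t5.png')
cv2.imwrite('pics/t5b.png',cv2.resize(cv2.imread('pics/t5.png')[180:290,140:280],None,fx=5.4,fy=5.4,interpolation=cv2.INTER_CUBIC))
E
```

```text
6.3 tcp [0.5407 0.1959 0.1203] yaxis deg 18.04 z [-1.e-04  4.e-04 -1.e+00] F [0.63 0.92 0.57] M [ 0.004 -0.024 -0.022] w 0.0498 q [0.35 0.46 0.   1.11 0.   1.6 ]
```

View pics/w5b.png

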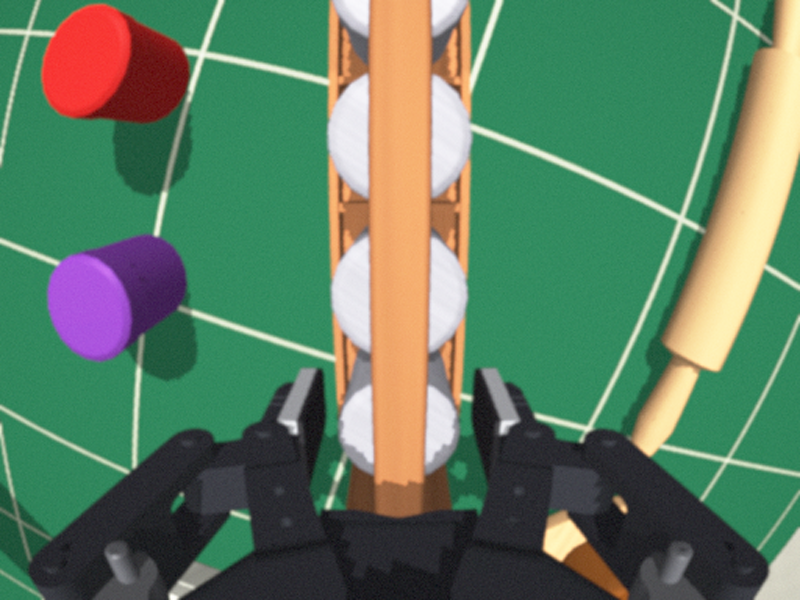

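View pics/t5b.png

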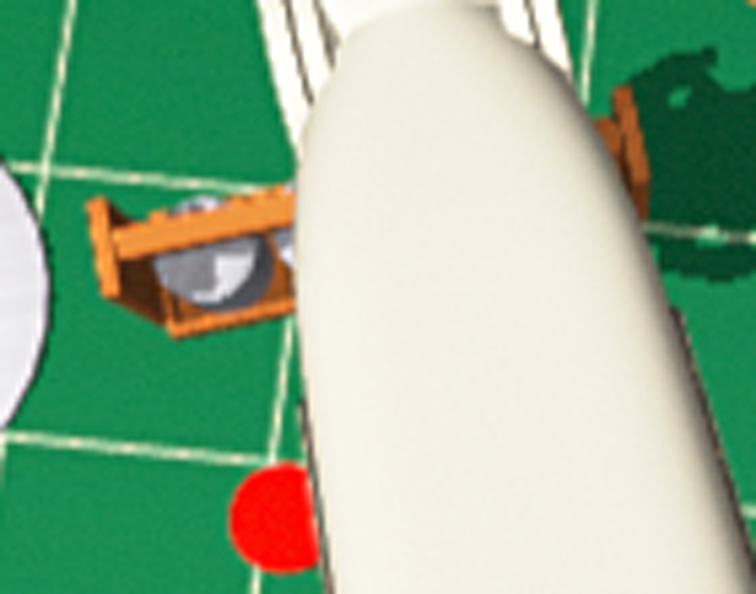

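The rail is centred between the pads and the caddy has stayed put. The near tin, at (400, 420), is the −y end one. I'll close and do a small test lift.

{"fn": "send_rows", "kwargs": {"motion": [{"dx":0,"dy":0,"dz":0,"ax":0,"ay":0,"az":0},{"dx":0,"dy":0,"dz":0,"ax":0,"ay":0,"az":0},{"dx":0,"dy":0,"dz":0,"ax":0,"ay":0,"az":0},{"dx":0,"dy":0,"dz":0,"ax":0,"ay":0,"az":0},{"dx":0,"dy":0,"dz":0,"ax":0,"ay":0,"az":0},{"dx":0,"dy":0,"dz":0,"ax":0,"ay":0,"az":0},{"dx":0,"dy":0,"dz":0,"ax":0,"ay":0,"az":0}], "jaw": 0, "grip_force": 90}}

```text
time_s: 7.1
tcp_pos: [0.5407, 0.1971, 0.1205]
orientation: [-0.0, 0.587, 0.81, 0.001]
ft_force: [1.0, 2.1, 0.3]
gripper_width: 0.0144
```

{"fn": "send_rows", "kwargs": {"motion": [{"dx":0,"dy":0,"dz":2,"ax":0,"ay":0,"az":0},{"dx":0,"dy":0,"dz":5,"ax":0,"ay":0,"az":0},{"dx":0,"dy":0,"dz":8,"ax":0,"ay":0,"az":0},{"dx":0,"dy":0,"dz":8,"ax":0,"ay":0,"az":0},{"dx":0,"dy":0,"dz":8,"ax":0,"ay":0,"az":0}]}}

```text
time_s: 7.6
tcp_pos: [0.5402, 0.1963, 0.1278]
orientation: [-0.0, 0.587, 0.81, -0.0]
ft_force: [0.6, -0.1, -8.6]
gripper_width: 0.0144
```

```bash
python3 - <<'E'
from h import *
Fs=[];Ms=[]
for i in range(4):
    s=st(); d=snap('side',f's6.png');Fs.append(s['ft_force']);Ms.append(s['moment'])
F=np.mean(Fs,0);M=np.mean(Ms,0);a=.3162
print('F',F,'Mx_caddy',M[0]*np.cos(a)+M[1]*np.sin(a),'My_caddy',-M[0]*np.sin(a)+M[1]*np.cos(a))
E
```

```text
7.6 tcp [0.5402 0.1963 0.1278] yaxis deg 18.11 z [-9.e-04 -5.e-04 -1.e+00] F [ 0.55 -0.09 -8.57] M [ 0.057  0.019 -0.019] w 0.0144 q [ 0.35  0.46  0.01  1.13 -0.    1.6 ]
7.65 tcp [0.5402 0.1964 0.1279] yaxis deg 18.12 z [-9.e-04 -5.e-04 -1.e+00] F [-0.71 -0.66 -8.04] M [-0.003 -0.016  0.056] w 0.0146 q [ 0.35  0.46  0.01  1.13 -0.    1.6 ]
7.7 tcp [0.5402 0.1964 0.128 ] yaxis deg 18.12 z [-7.e-04 -3.e-04 -1.e+00] F [-0.5   0.22 -8.93] M [-0.027  0.025  0.027] w 0.0145 q [ 0.35  0.46  0.01  1.13 -0.    1.6 ]
7.75 tcp [0.5402 0.1964 0.128 ] yaxis deg 18.12 z [-6.e-04 -3.e-04 -1.e+00] F [-0.05  0.47 -8.92] M [-0.049  0.023 -0.025] w 0.0143 q [ 0.35  0.46  0.01  1.13 -0.    1.6 ]
F [-0.17513073 -0.01673375 -8.61591459] Mx_caddy -0.0011718110873305647 My_caddy 0.013817840999825122
```

Held at the balance point: the residual moment is about 0.001 N·m. Before carrying it over, I'll check the stand estimate against the side view.

```bash
python3 - <<'E'
from h import *
x,y,a=.4675,-.2319,-.0047
f=lambda u,v,z:[x+u*np.cos(a)-v*np.sin(a),y+u*np.sin(a)+v*np.cos(a),z]
for n in('side','top'):
    d=load(n+'0.png'); im=cv2.imread(f'pics/{n}0.png')
    P=[f(u,v,z) for u in(-.05,.05) for v in(-.155,.155) for z in(0,.045)]
    p=proj(d,P); o=p.min(0).astype(int)-12; q=p.max(0).astype(int)+12
    c=cv2.resize(im[o[1]:q[1],o[0]:q[0]],None,fx=5,fy=5,interpolation=cv2.INTER_CUBIC)
    for t in p: cv2.drawMarker(c,tuple(int(v) for v in ((t-o+.5)*5-.5).round()),(255,0,255),1,10)
    cv2.imwrite(f'pics/chk_{n}.png',c)
d=load('top0.png')
for n,u,z in(('jar',(477,192),.111),('jar',(503,237),.111),('jar',(444,232),.111),('mug',(645,262),.085)): print(n,ray(d,np.array(u)/1.5625,z).round(3))
E
```

```text
jar [ 0.825 -0.002  0.111]
jar [ 0.741 -0.055  0.111]
jar [0.74  0.054 0.111]
mug [ 0.727 -0.325  0.085]
```

View pics/chk_side.png

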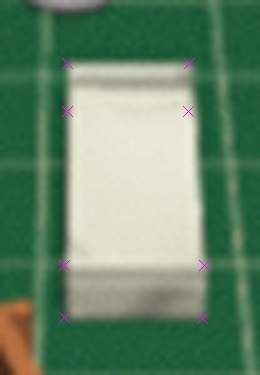

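View pics/chk_top.png

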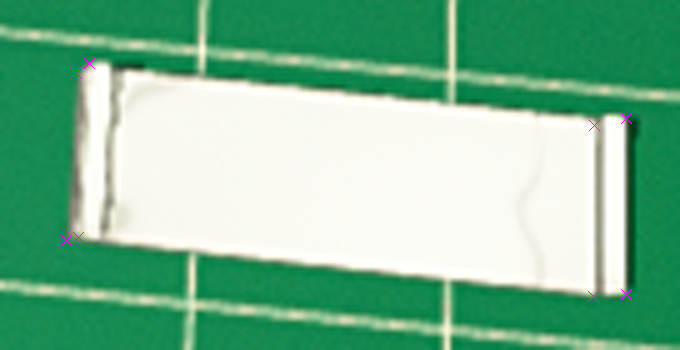

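Both views agree with the stand estimate, and the route clears the bystanders. Lifting now, then carrying gently.

{"fn": "send_rows", "kwargs": {"motion": [{"dx":0,"dy":0,"dz":5,"ax":0,"ay":0,"az":0},{"dx":0,"dy":0,"dz":15,"ax":0,"ay":0,"az":0},{"dx":0,"dy":0,"dz":28,"ax":0,"ay":0,"az":0},{"dx":0,"dy":0,"dz":42,"ax":0,"ay":0,"az":0},{"dx":0,"dy":0,"dz":56,"ax":0,"ay":0,"az":0},{"dx":-1,"dy":-5,"dz":70,"ax":0,"ay":0,"az":0},{"dx":-2,"dy":-12,"dz":82,"ax":0,"ay":0,"az":0},{"dx":-3,"dy":-22,"dz":88,"ax":0,"ay":0,"az":-0.5}]}}

```text
time_s: 8.6
tcp_pos: [0.5381, 0.1747, 0.2184]
orientation: [0.001, 0.59, 0.807, 0.001]
ft_force: [0.4, 0.3, -8.7]
gripper_width: 0.0147
```

{"fn": "send_rows", "kwargs": {"motion": [{"dx":-2,"dy":-14,"dz":3,"ax":0,"ay":0,"az":-0.5},{"dx":-5,"dy":-32,"dz":5,"ax":0,"ay":0,"az":-1},{"dx":-8,"dy":-52,"dz":5,"ax":0,"ay":0,"az":-2},{"dx":-11,"dy":-74,"dz":5,"ax":0,"ay":0,"az":-3},{"dx":-14,"dy":-96,"dz":5,"ax":0,"ay":0,"az":-4},{"dx":-17,"dy":-118,"dz":5,"ax":0,"ay":0,"az":-5},{"dx":-20,"dy":-140,"dz":5,"ax":0,"ay":0,"az":-6},{"dx":-24,"dy":-162,"dz":5,"ax":0,"ay":0,"az":-7}]}}

```text
time_s: 9.4
tcp_pos: [0.5122, 0.0103, 0.2207]
orientation: [-0.0, 0.64, 0.769, -0.001]
ft_force: [0.5, -0.5, -8.4]
gripper_width: 0.0145
```

{"fn": "send_rows", "kwargs": {"motion": [{"dx":-4,"dy":-22,"dz":0,"ax":0,"ay":0,"az":-1},{"dx":-7,"dy":-44,"dz":0,"ax":0,"ay":0,"az":-2},{"dx":-11,"dy":-66,"dz":0,"ax":0,"ay":0,"az":-3},{"dx":-15,"dy":-88,"dz":0,"ax":0,"ay":0,"az":-4},{"dx":-19,"dy":-110,"dz":0,"ax":0,"ay":0,"az":-5},{"dx":-23,"dy":-132,"dz":0,"ax":0,"ay":0,"az":-6},{"dx":-27,"dy":-154,"dz":0,"ax":0,"ay":0,"az":-7},{"dx":-31,"dy":-176,"dz":0,"ax":0,"ay":0,"az":-8}]}}

```text
time_s: 10.2
tcp_pos: [0.4806, -0.1652, 0.2207]
orientation: [-0.001, 0.692, 0.722, -0.001]
ft_force: [1.1, 1.0, -9.0]
gripper_width: 0.0144
```

{"fn": "send_rows", "kwargs": {"motion": [{"dx":-3,"dy":-22,"dz":0,"ax":0,"ay":0,"az":-0.7},{"dx":-6,"dy":-44,"dz":0,"ax":0,"ay":0,"az":-1.4},{"dx":-9,"dy":-65,"dz":0,"ax":0,"ay":0,"az":-2},{"dx":-11,"dy":-84,"dz":0,"ax":0,"ay":0,"az":-2.4},{"dx":-13,"dy":-100,"dz":-1,"ax":0,"ay":0,"az":-2.7},{"dx":-14,"dy":-112,"dz":-3,"ax":0,"ay":0,"az":-2.9},{"dx":-15,"dy":-118,"dz":-5,"ax":0,"ay":0,"az":-2.9},{"dx":-15,"dy":-120,"dz":-7,"ax":0,"ay":0,"az":-2.9}]}}

```text
time_s: 11.0
tcp_pos: [0.467, -0.2839, 0.2138]
orientation: [-0.0, 0.709, 0.705, -0.0]
ft_force: [0.2, -0.3, -8.2]
gripper_width: 0.0145
```

```bash
python3 - <<'E'
from h import *
Fs=[]
for n in('top','side'):
    s=st(); snap(n,n[0]+'7.png')
snap('wrist','w7.png'); s=st()
T=cv2.imread('pics/t7.png');S=cv2.imread('pics/s7.png')
cv2.imwrite('pics/t7b.png',cv2.resize(T,(800,600),interpolation=cv2.INTER_CUBIC))
cv2.imwrite('pics/s7b.png',cv2.resize(S[60:210,200:380],None,fx=4,fy=4,interpolation=cv2.INTER_CUBIC))
cv2.imwrite('pics/w7b.png',cv2.resize(cv2.imread('pics/w7.png'),(800,600),interpolation=cv2.INTER_CUBIC))
E
```

```text
11.0 tcp [ 0.467  -0.2839  0.2138] yaxis deg -0.33 z [-8.e-04  6.e-04 -1.e+00] F [ 0.2  -0.26 -8.19] M [ 0.147 -0.04   0.036] w 0.0145 q [-0.55  0.35  0.08  1.3   0.    1.03]
11.05 tcp [ 0.467  -0.2835  0.2134] yaxis deg -0.3 z [-0.0011  0.001  -1.    ] F [ 0.29  0.22 -8.57] M [-0.19  -0.036 -0.03 ] w 0.0145 q [-0.55  0.35  0.08  1.3   0.    1.03]
11.15 tcp [ 0.4673 -0.2826  0.2139] yaxis deg -0.23 z [-7.0e-04  1.2e-03 -1.0e+00] F [ 0.03 -0.19 -8.62] M [ 0.052 -0.003 -0.097] w 0.0146 q [-0.54  0.35  0.08  1.3   0.    1.03]
```

View pics/t7b.png

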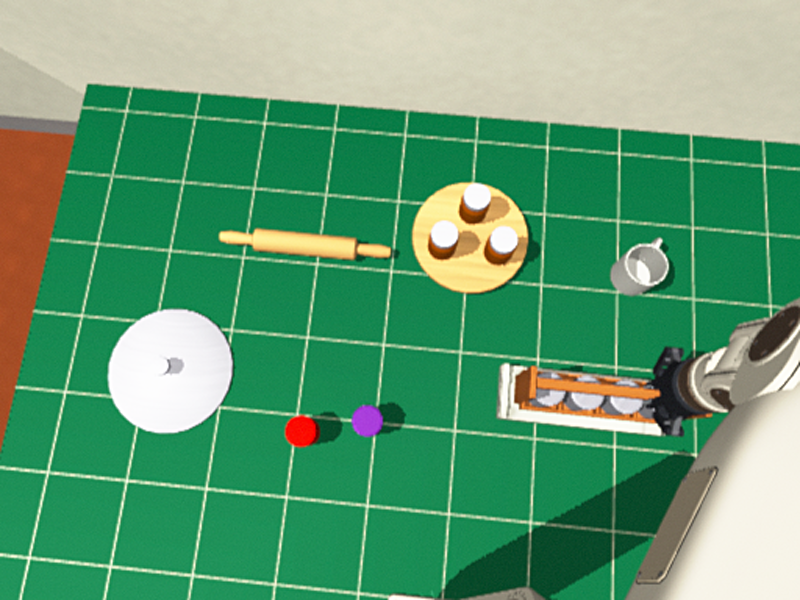

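View pics/s7b.png

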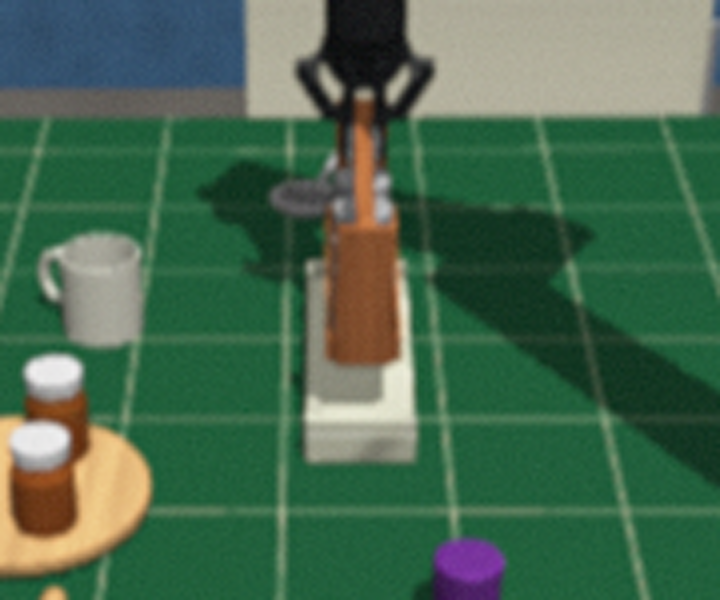

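View pics/w7b.png

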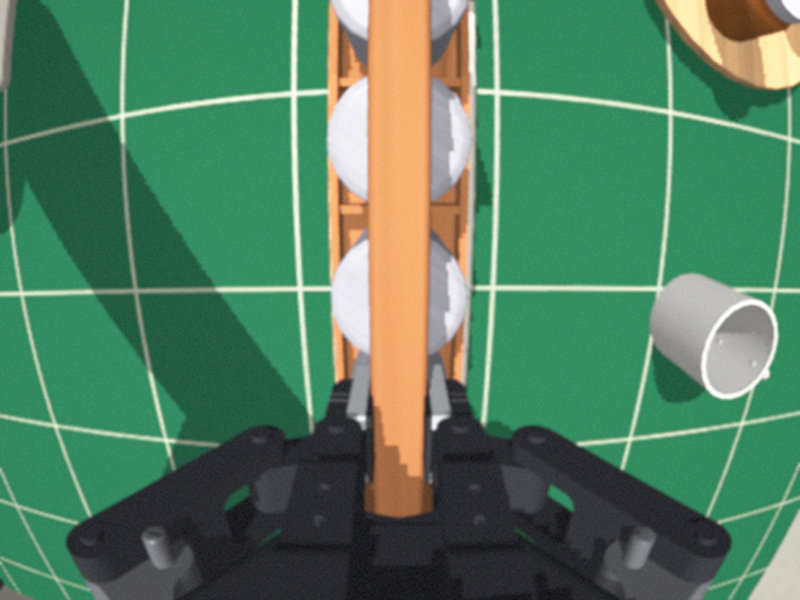

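Caddy is over the stand, which shows evenly either side of it (side view, columns 305–415), and the bystanders are unmoved. The moment shows a small sway, so I'll let it settle and then check the pose by overlay.

{"fn": "send_rows", "kwargs": {"motion": [{"dx":0,"dy":0,"dz":-1,"ax":0,"ay":0,"az":0},{"dx":0,"dy":-0.5,"dz":-2,"ax":0,"ay":0,"az":0},{"dx":0,"dy":-0.5,"dz":-3,"ax":0,"ay":0,"az":0},{"dx":0,"dy":-0.5,"dz":-3,"ax":0,"ay":0,"az":0},{"dx":0,"dy":-0.5,"dz":-3,"ax":0,"ay":0,"az":0},{"dx":0,"dy":-0.5,"dz":-3,"ax":0,"ay":0,"az":0},{"dx":0,"dy":-0.5,"dz":-3,"ax":0,"ay":0,"az":0},{"dx":0,"dy":-0.5,"dz":-3,"ax":0,"ay":0,"az":0}]}}

```text
time_s: 11.95
tcp_pos: [0.4675, -0.2839, 0.2113]
orientation: [0.0, 0.709, 0.705, 0.0]
ft_force: [-0.2, 1.1, -9.2]
gripper_width: 0.0141
```

{"fn": "send_rows", "kwargs": {"motion": [{"dx":0,"dy":0,"dz":0,"ax":0,"ay":0,"az":0},{"dx":0,"dy":0,"dz":0,"ax":0,"ay":0,"az":0},{"dx":0,"dy":0,"dz":0,"ax":0,"ay":0,"az":0},{"dx":0,"dy":0,"dz":0,"ax":0,"ay":0,"az":0},{"dx":0,"dy":0,"dz":0,"ax":0,"ay":0,"az":0},{"dx":0,"dy":0,"dz":0,"ax":0,"ay":0,"az":0},{"dx":0,"dy":0,"dz":0,"ax":0,"ay":0,"az":0},{"dx":0,"dy":0,"dz":0,"ax":0,"ay":0,"az":0}]}}

```text
time_s: 12.75
tcp_pos: [0.4675, -0.2839, 0.2113]
orientation: [-0.0, 0.709, 0.705, -0.0]
ft_force: [-0.3, 0.6, -8.6]
gripper_width: 0.0142
```

```bash
python3 - <<'E'
from h import *
s=st()
D={}
for n in('top','side','top','side'):
    D[n]=snap(n,n[0]+'8.png'); s=st()
x,y=s['tcp_pos'][:2]; a=np.radians(-.27); z0=s['tcp_pos'][2]-.1205
f=lambda u,v,z:[x+u*np.cos(a)-(v+.052)*np.sin(a),y+u*np.sin(a)+(v+.052)*np.cos(a),z+z0]
print('centre',f(0,0,0),z0)
for n in('side','top'):
    d=D[n]; im=cv2.imread(f'pics/{n[0]}8.png')
    P=[f(u,v,z) for u in(-.025,.025) for v in(-.14,.14) for z in(0,.136)]+[f(u,v,.025) for u in(-.034,.034) for v in(-.13,.13)]
    p=proj(d,P); o=p.min(0).astype(int)-15; q=p.max(0).astype(int)+15
    c=cv2.resize(im[o[1]:q[1],o[0]:q[0]],None,fx=5,fy=5,interpolation=cv2.INTER_CUBIC)
    for t in p: cv2.drawMarker(c,tuple(int(v) for v in ((t-o+.5)*5-.5).round()),(255,0,255),1,10)
    cv2.imwrite(f'pics/end_{n}.png',c); print(c.shape)
E
```

```text
12.75 tcp [ 0.4675 -0.2839  0.2113] yaxis deg -0.27 z [-0.  0. -1.] F [-0.33  0.57 -8.6 ] M [ 0.08  -0.024  0.005] w 0.0142 q [-0.55  0.35  0.07  1.29 -0.    1.03]
12.8 tcp [ 0.4675 -0.2839  0.2113] yaxis deg -0.28 z [ 0. -0. -1.] F [-0.04 -0.4  -8.1 ] M [ 0.026  0.003 -0.019] w 0.0145 q [-0.55  0.35  0.07  1.29  0.    1.03]
12.85 tcp [ 0.4674 -0.2839  0.2113] yaxis deg -0.28 z [-0.  0. -1.] F [-0.5  -0.03 -8.86] M [-0.022  0.005  0.001] w 0.0144 q [-0.55  0.35  0.07  1.29  0.    1.03]
12.9 tcp [ 0.4675 -0.2839  0.2113] yaxis deg -0.28 z [-0. -0. -1.] F [ 0.05  0.33 -8.47] M [0.026 0.004 0.05 ] w 0.0147 q [-0.55  0.35  0.07  1.29 -0.    1.03]
12.95 tcp [ 0.4675 -0.2839  0.2113] yaxis deg -0.28 z [-0.  0. -1.] F [-0.11  0.2  -9.17] M [ 0.016 -0.004 -0.023] w 0.0143 q [-0.55  0.35  0.07  1.29 -0.    1.03]
centre [np.float64(0.46770609990286094), np.float64(-0.231891082316792), np.float64(0.0907869064188665)] 0.0907869064188665
(490, 250, 3)
(335, 785, 3)
```

View pics/end_side.png

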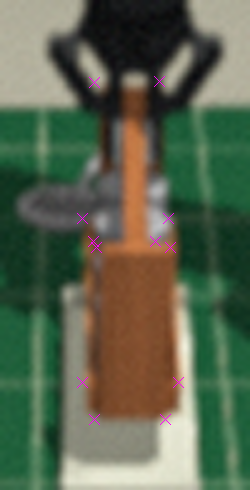

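View pics/end_top.png

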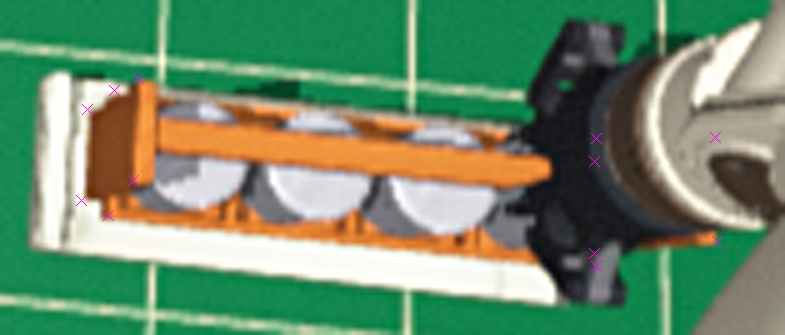

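```bash
python3 - <<'E'
from h import *
d=load('s8.png'); im=cv2.imread('pics/s8.png')
x,y=.4677,-.2319;a=np.radians(-.27)
f=lambda u,v,z:[x+u*np.cos(a)-v*np.sin(a),y+u*np.sin(a)+v*np.cos(a),z+.0908]
o=np.array([255,85]);c=cv2.resize(im[85:185,255:335],None,fx=7,fy=7,interpolation=cv2.INTER_CUBIC)
g=lambda P:((proj(d,P)-o+.5)*7-.5).round().astype(np.int32)
for v,col in((.14,(255,0,255)),(-.14,(0,255,255))):
    cv2.polylines(c,[g([f(-.025,v,0),f(.025,v,0),f(.025,v,.136),f(-.025,v,.136)])],True,col,1)
cv2.polylines(c,[g([f(-.034,.13,.025),f(.034,.13,.025),f(.034,-.13,.025),f(-.034,-.13,.025)])],True,(255,0,0),1)
x,y=.4675,-.2319
S=lambda u,v,z:[x+u,y+v,z]
cv2.polylines(c,[g([S(-.05,.155,.045),S(.05,.155,.045),S(.05,-.155,.045),S(-.05,-.155,.045)])],True,(0,0,255),1)
cv2.imwrite('pics/end2.png',c)
E
```

```text
(no output)
```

View pics/end2.png

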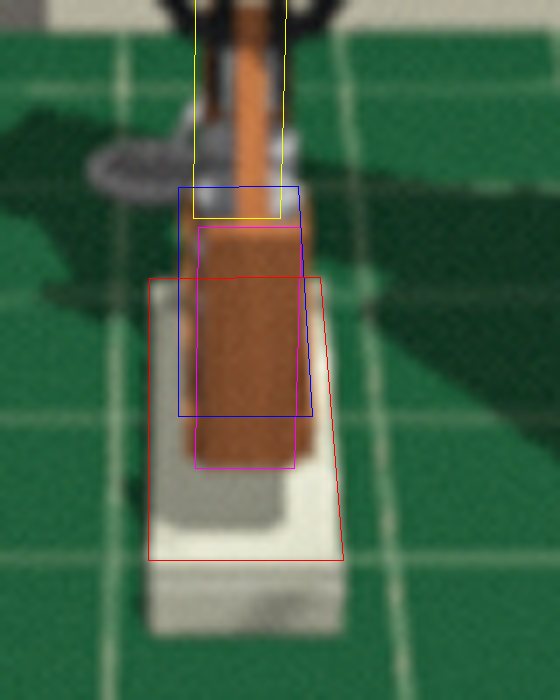

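The overlay agrees within about 2–3 mm. As a last tilt check, I'll compare the wrist view now with the one taken while the caddy stood on the counter.

```bash
python3 - <<'E'
from h import *
s=st();snap('wrist','w9.png');s=st()
A=cv2.imread('pics/w5.png');B=cv2.imread('pics/w9.png')
f=lambda I:cv2.resize(I[0:270,200:310],(385,600*385//385*1),interpolation=cv2.INTER_CUBIC)
f=lambda I:cv2.resize(I[0:270,200:310],None,fx=2.2*1.6/1.6,fy=2.2,interpolation=cv2.INTER_CUBIC)
cv2.imwrite('pics/w59.png',np.hstack([f(A),f(B)]))
# match: distant caddy region template shift
for (r0,r1,c0,c1) in((30,75,208,304),(35,95,208,304),(95,140,208,304),(150,200,212,300)):
    t=A[r0:r1,c0:c1]; S=B[max(r0-12,0):r1+12,c0-8:c1+8]
    m=cv2.matchTemplate(S,t,cv2.TM_CCOEFF_NORMED);_,v,_,l=cv2.minMaxLoc(m);print(r0,l[1]-min(12,r0),l[0]-8,round(v,3))
# predicted row shift for 0.02 rad tilt about grasp
s0=dict(s);
M=R.from_quat(s['orientation'],scalar_first=True).as_matrix()
d=load('w9.png')
for th in(0,.02,-.02):
    P=[]
    for v,h in((.02,.074),(.084,.074),(.148,.074)):
        y,z=v,h-.127
        P.append(s['tcp_pos']+[-.02,y*np.cos(th)-z*np.sin(th),.0065+y*np.sin(th)+z*np.cos(th)])
    print(th,wproj(d,s,P)[:,1].round(1))
E
```

```text
12.95 tcp [ 0.4675 -0.2839  0.2113] yaxis deg -0.28 z [-0.  0. -1.] F [-0.11  0.2  -9.17] M [ 0.016 -0.004 -0.023] w 0.0143 q [-0.55  0.35  0.07  1.29 -0.    1.03]
13.0 tcp [ 0.4675 -0.2839  0.2113] yaxis deg -0.28 z [ 0. -0. -1.] F [ 0.56  0.47 -8.41] M [ 0.004  0.017 -0.006] w 0.0143 q [-0.55  0.35  0.07  1.29 -0.    1.03]
30 2 0 0.756
35 2 0 0.787
95 1 0 0.76
150 2 0 0.796
0 [194.9  90.5 -10. ]
0.02 [193.5  88.5 -13.2]
-0.02 [196.3  92.4  -6.7]
```

View pics/w59.png

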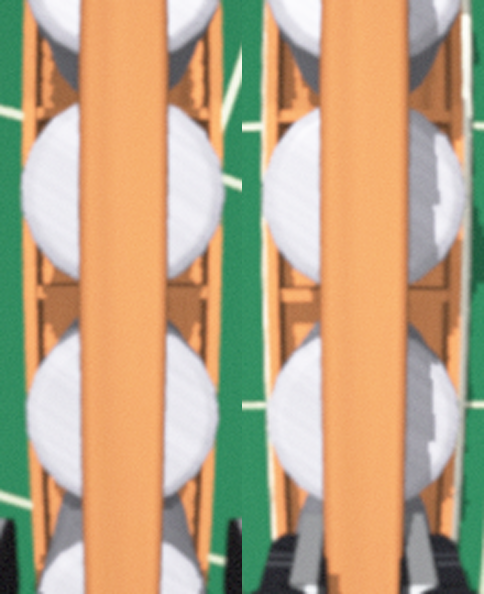

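The shift is uniform at about 1–2 px, which fits a 1 mm slide along the rail; tilt is below about 0.01 rad. Handing in.

```bash
python3 - <<'E'
from h import *
st(); ctrl.job_done()
E
```

```text
13.0 tcp [ 0.4675 -0.2839  0.2113] yaxis deg -0.28 z [ 0. -0. -1.] F [ 0.56  0.47 -8.41] M [ 0.004  0.017 -0.006] w 0.0143 q [-0.55  0.35  0.07  1.29 -0.    1.03]
the job is handed in; nothing more can be done
```

I found the heavy tin, regripped the rail at the balance point, and handed the job in at 13.0 s with the caddy held still over the marble stand.

- **Finding the heavy tin:** I lifted the caddy about 5 mm by the middle of its rail. It pulled with a moment of 0.45 N·m under a load of about 9 N, which puts the heavy tin in the −y end compartment, about 52 mm off the middle.
- **Regripping:** I set it down and gripped again 52 mm towards −y. A second small lift showed almost no moment (about 0.00 N·m).
- **Final hold:** The caddy's underside is about 61 mm above the marble. By my measurements it is centred on the stand within 1 mm and lined up within 0.1°, the gripper was still in the last readings, and it carries about 8.6 N.
- **Tilt and bystanders:** Tilt is below about 0.01 rad. The mug, jars, rolling pin and steamer lid looked unmoved in the last full top picture, taken at about 11 s.
- **Disagreements:** The side camera put the caddy 2–3 mm away from where I calculated it, which is inside the allowed margins. My first three move calls were refused because I had left fields out; the arm did not move on those.

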